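# Load the sharpening stone into its spring cradle and close the rail

### The arm

A 6-joint arm with a two-finger parallel gripper is mounted at the origin on the work surface. World frame = base frame: x ahead of the robot, y to its left, z up, the work surface at z = 0. Lengths are in m, angles in rad, forces in N, time in s.
With the tool pointing down it reaches from about 0.3 to 0.75 m from the base axis. Payload 8.5 kg.
Tool frame: the origin (TCP) lies at the very end of the fingers, on their centre line; the grasp point (between the pads) lies 19 mm behind it; z points along the fingers, y is the line along which they close (so a half turn about z gives the same grasp; the last joint's range is limited). The gripper opens to 88 mm and grips with 3 to 60 N. Pads are 18 mm wide; open, the fingers measure 123 mm over their backs; the gripper's body (75 mm by 187 mm) begins 45 mm behind the grasp point.
Start: joints at [-1.356, 0.381, 1.297, -0, 1.464, -0.215], TCP at [0.229, -0.5, 0.239] pointing down, gripper open.
Joint ranges: [-3.11, 3.11], [-0.89, 2.33], [0.22, 2.48], [-1.42, 4.56], [0.17, 2.85], [-2.88, 2.88]. Speed limits (rad/s): [2.39, 2.39, 3.14, 3.14, 3.14, 3.14].

### API

Orientations are given as a rotation vector (axis times angle).
In Python, from bench import ctrl gives the robot as it stands.
- The arm moves only by the tool step_arm, never from a script. Its argument "increments" is one flat list of numbers, 5 for each row, row after row: the shift along the tool's x, y, z in fractions of the full range, 1 being 400 mm, then the turn about the tool's z in parts of the range, where 1.0 means pi rad, then the opening, from 0 (shut) to 1 (fully open). In form: [tx, ty, tz, spin, claw, tx, ty, tz, spin, claw, ...]. A call has exactly 8 rows; each row is the pose to reach, as a shift and turn from the pose commanded when the call began, along the tool's axes at that moment; what a row does not reach only later rows make up. A row lasts 1/10 s, in which the tool goes at most 50 mm and 8.59 degrees, less where a joint would pass 70% of its speed; a pose out of reach is approached as far as the arm can. Shift and turn numbers lie between -1 and 1, and a call with a number outside is refused. A call with a gripper value outside its range is refused whole. The fingers move at their own pace and stop on an object; the grip force is fixed at half the most. Time passes only in rows, so rows that repeat a pose let the fingers close, or fill a call up. It gives the time, the measured TCP pose, the force, the opening and the grip force at its end, in the units of the state.
- ctrl.get_state(): the state, without advancing time (a new reading comes with each control period).
- ctrl.camera(name): name is "scene" or "top"; returns the picture (480x640x3 uint8, red, green, blue); there is no depth.
- ctrl.camera_params(name): a dict with "fx", "fy", "cx", "cy" (pixels), "k1" (the pictures are not rectified: a ray, as slopes to the right and down, at radius r is drawn at 1 + k1 r^2 times it, then the intrinsics apply), "R" (3x3) and "t" (3): a world point X has camera coordinates R X + t. Camera axes: x right, y down, z forward; pixel columns grow to the right and rows downward; lengths in m; the calibration is good to about 2 mm. A picture is of the moment at which its call begins. camera_params takes no time and is no camera call.
- ctrl.sign_off(): hands the job in; it is judged then, once.
The state is a dict: "t": time; "qpos": joint angles; "dq": joint speeds; "tau": joint torques, N m; "position": TCP position; "tcp_rot": TCP orientation; "ft_force": force on the tool from outside, world axes, zero at the start; "moment": the same for the moment, N m; "opening": finger opening in m; "gripper_force": force on a finger pad.
Only numpy, scipy, OpenCV 4.12 (cv2) and the standard library are available. Lean on these libraries where they do the work, as an engineer would, in place of code of your own. Each camera call takes 0.05 s, during which the arm holds its last target. There are 200 camera calls.

### The job

Get the knife sharpener on the shelf ready for use: take the long narrow sharpening stone, push back the cradle's spring-loaded follower with its end and lay it flat in the channel, so that it sits trapped between the follower and the end lip. Then slide the hold-down rail fully home over the stone and let go.

Things in the scene. Friction and masses are not known exactly. Their poses are not given: they have to be found in the camera images.
- stone: Long narrow off-white sharpening stone to load: 26 (x) x 150 (y) x 34 mm high, 0.3 kg, origin at its underside's centre. Lies flat in the row of three stones near the robot, order varies; not wanted: one as narrow but 95 mm long, one 150 long but 62 wide. Gripped over 13 mm above its underside, fingers clear the channel walls.
- cradle: Fixed sharpener cradle: wooden base 90 (x) x 370 (y) x 8 mm, steel channel along y on it. Origin on the shelf: a seated stone's origin is at (0, 0, 8 mm) here, its length along y, either way round. Channel 36 mm wide at the floor (base top), walls flare to 48, 11 mm high. At -y an end lip 10 mm above the floor, inner face at y = -75 mm; at +y the follower, then a spring block 60 mm high.
- follower (a joint): Travel (m) along cradle +y of the sprung steel plate, 32 mm wide, top 58 mm above the shelf. 0 = rest, face at cradle y = 60 mm, only 135 mm from the lip: push it back over 15 mm to drop the stone in behind the lip. 0.015 = stone seated; stop 0.045. Force 2 N to start, 4 N at 0.015, 7.5 N at the stop; it pushes a released stone to the lip.
- rail (a joint): Travel (m) along cradle +y of the hold-down rail, a steel cover 80 (x) x 70 (y) mm, 48 to 53 mm above the shelf, passing 6 mm over a seated stone. Starts open at 0 to 0.015, beyond the lip; 0.100 = end stop, fully home. Friction 1.5 N, stays put. Dark wooden grip tab on it, 16 (x) x 36 (y) mm, 53 to 83 mm above the shelf, centre at cradle x = 0, y = -165 mm + travel.
Mind the look-alikes: they are no part of the job. Leave any pink or red look-alike of the stone alone.

How it is judged:
On the way:
1. the long narrow stone lies flat in the channel between the pushed-back follower and the lip, with the rail still open (z of stone in the frame of cradle between 0.004 and 0.015 m and x of stone in the frame of cradle between -0.012 and 0.012 m and y of stone in the frame of cradle between -0.01 and 0.01 m and angle between the y axis of stone and the y axis of cradle, either way round below 0.17 rad and value of joint follower above 0.008 m and value of joint rail below 0.05 m), for 0.2 s.
At the end, for the whole second after the job is handed in: The long narrow stone lies at rest flat in the channel (within 12 mm across, 10 mm along, 10 degrees, and no more than 7 mm above its seat), holding the follower at least 8 mm back, and the rail is slid home to within 12 mm of its end stop (value of joint rail above 0.088 m and z of stone in the frame of cradle between 0.004 and 0.015 m and x of stone in the frame of cradle between -0.012 and 0.012 m and y of stone in the frame of cradle between -0.01 and 0.01 m and angle between the y axis of stone and the y axis of cradle, either way round below 0.17 rad and value of joint follower above 0.008 m and linear speed of stone below 0.02 m/s); the robot touches nothing.
It also fails if it takes over 48 s, if anything falls off the work surface, if the arm or the gripper's body presses on something with over 40 N, if the wrist force passes 120 N, or if a joint passes its speed limit or range.

## Working session

There is one attempt and no reset: what is moved stays moved. The work goes in short steps, Python scripts to look and compute and a tool call to move; the robot and the scene stay as the last step left them, time stands still between calls to the robot, and variables do not carry over. Pictures are saved under pics/ and viewed, at most 10 in all, crops included, and the job is handed in when it is done.

Besides the shell and the picture viewer there is one more tool, called after "Request:" by a JSON object that holds its "name" and its "arguments", one argument or row to a line. step_arm: Moves the arm, as the interface text tells. Its arguments: {"type":"object","properties":{"increments":{"type":"array"}},"required":["increments"]}

```bash
mkdir -p pics; cat > h.py <<'E'
import numpy as np, cv2
from bench import ctrl
def snap(n,f):
    im=ctrl.camera(n)[:,:,::-1].copy(); cv2.imwrite('pics/'+f,im); return im
def ray(n,u,v,z):
    p=ctrl.camera_params(n); R=np.array(p['R']);t=np.array(p['t'])
    d=np.array([(u-p['cx'])/p['fx'],(v-p['cy'])/p['fy']]); s=d.copy()
    for _ in range(20): s=d/(1+p['k1']*(s@s))
    c=-R.T@t; w=R.T@np.array([s[0],s[1],1]); return c+w*(z-c[2])/w[2]
def proj(n,X):
    p=ctrl.camera_params(n); c=np.array(p['R'])@np.array(X)+np.array(p['t']); s=c[:2]/c[2]; s=s*(1+p['k1']*(s@s))
    return s*[p['fx'],p['fy']]+[p['cx'],p['cy']]
E
python3 - <<'E'
from h import *
snap('top','top1.png');snap('scene','sc1.png')
for n in('top','scene'):
    p=ctrl.camera_params(n);print(n,p['fx'],-np.array(p['R']).T@np.array(p['t']),np.array(p['R']).round(2).tolist())
s=ctrl.get_state();print(s['t'],s['position'],s['tcp_rot'],s['opening'],s['ft_force'])
E
```

```text
top 615.51577275562 [0.36997498 0.1225952  1.50216586] [[0.03, -1.0, 0.02], [-1.0, -0.03, -0.07], [0.07, -0.01, -1.0]]
scene 561.4734555021057 [ 0.90450051 -0.63661668  0.73043819] [[0.85, 0.53, -0.01], [0.33, -0.54, -0.78], [-0.42, 0.65, -0.63]]
0.1 [ 0.22911982 -0.49971729  0.23819545] [-3.06801955e+00 -6.69660303e-01 -1.81536527e-05] 0.08802486095561837 [ 0.60270473  0.28306585 -0.62752821]
```

View pics/top1.png

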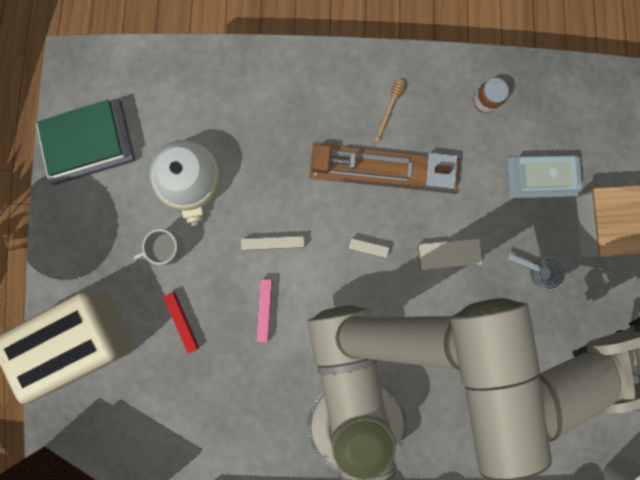

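View pics/sc1.png

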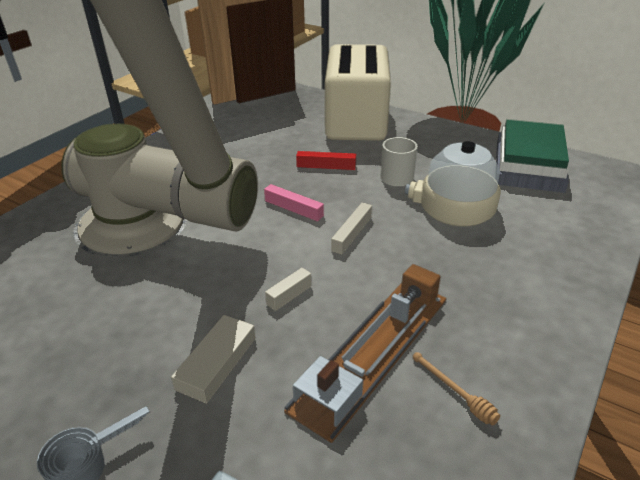

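Candidates in the top view are the narrow long one at (272,242), the short one at (370,247), the wide one at (450,253), pink at (264,310) and red at (181,322). I choose (272,242). The cradle lies at (385,167), with the follower and spring block to the left (world +y) and the rail to the right.

```bash
python3 - <<'E'
from h import *
im=cv2.imread('pics/top1.png')
a=cv2.resize(im[130:200,300:470],None,fx=4.6,fy=4.6,interpolation=cv2.INTER_CUBIC)
b=cv2.resize(im[227:257,230:400],None,fx=4.6,fy=4.6,interpolation=cv2.INTER_CUBIC)
cv2.imwrite('pics/c1.png',np.vstack([a,b]));print(a.shape,b.shape)
E
```

```text
(322, 782, 3) (138, 782, 3)
```

View pics/c1.png

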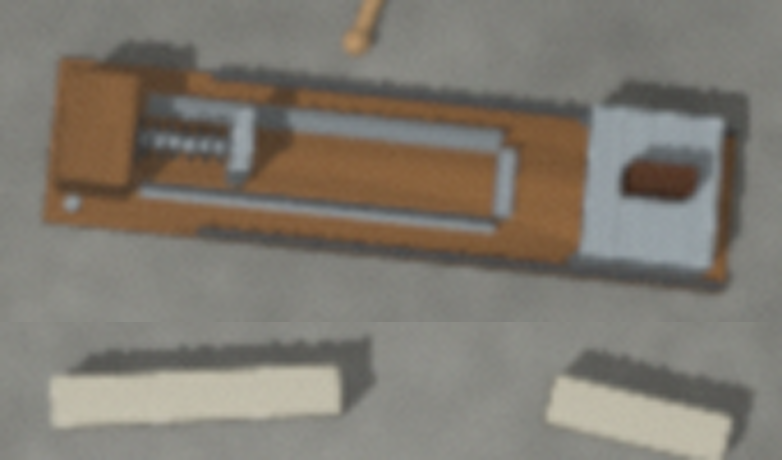

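The crop shows the long narrow stone at lower left (top face corners about (52,377), (338,365), (341,412), (53,428)). It also shows the cradle with the lip's inner face at x≈497, the follower's face at x≈254, and the tab.

```bash
cat >> h.py <<'E'
from scipy.optimize import least_squares
def fit(pts,x0,n='top'):
    L=np.array([p[0] for p in pts])/1000.;U=np.array([p[1] for p in pts])
    def f(q):
        c,s=np.cos(q[2]),np.sin(q[2]); R=np.array([[c,-s,0],[s,c,0],[0,0,1]])
        return np.concatenate([proj(n,R@l+[q[0],q[1],0])-u for l,u in zip(L,U)])
    r=least_squares(f,x0); return r.x,r.fun.reshape(-1,2).round(1)
E
python3 - <<'E'
from h import *
C=lambda u,v:np.array([u/4.6+300-.4,v/4.6+130-.4]); S=lambda u,v:np.array([u/4.6+230-.4,(v-322)/4.6+227-.4])
st=[((13,75,34),S(52,377)),((13,-75,34),S(338,365)),((-13,-75,34),S(341,412)),((-13,75,34),S(53,426))]
for _,u in st: print(ray('top',*u,.034).round(4))
print(*fit(st,[.42,.3,0]))
# edges checks
for nm,u,v,z in [('baseL',42,222,.008),('baseR',725,290,.008),('lip1',497,148,.018),('lip2',497,215,.018),('fol',254,108,.058),('tabL',622,178,.083),('tabR',697,178,.083),('railTL',592,103,.053),('railTR',724,118,.053),('railBR',712,270,.053),('railBL',580,265,.053)]:
    print(nm,ray('top',*C(u,v),z).round(4))
cr=[((-45,185,8),C(42,222)),((-45,-185,8),C(725,290)),((0,-75,18),C(497,182)),((16,60,58),C(254,107))]
q,r=fit(cr,[.6,.05,0]);print(q,r)
c,s=np.cos(q[2]),np.sin(q[2])
for u,v,z in [(592,103,.053),(724,118,.053),(712,270,.053),(580,265,.053),(497,182,.018),(254,107,.058),(622,163,.083),(697,150,.083),(680,198,.083)]:
    w=ray('top',*C(u,v),z)[:2]-q[:2]; print((w@np.array([[c,-s],[s,c]])*1000).round(1))
E
```

```text
[0.446  0.2927 0.034 ]
[0.4567 0.1442 0.034 ]
[0.4323 0.1419 0.034 ]
[0.4205 0.2912 0.034 ]
[0.43888394 0.21750506 0.07557286] [[-0.2 -0.1]
 [ 0.2 -0.3]
 [ 0.   0.3]
 [-0.   0.1]]
baseL [0.6012 0.1352 0.008 ]
baseR [ 0.577  -0.2333  0.008 ]
lip1 [ 0.6477 -0.1064  0.018 ]
lip2 [ 0.6115 -0.1069  0.018 ]
fol [0.6567 0.0269 0.058 ]
tabL [ 0.6225 -0.1612  0.083 ]
tabR [ 0.624  -0.2004  0.083 ]
railTL [ 0.667 -0.151  0.053]
railTR [ 0.662  -0.2216  0.053 ]
railBR [ 0.581  -0.2156  0.053 ]
railBL [ 0.5811 -0.1455  0.053 ]
[ 0.6349109  -0.04154336 -0.05502998] [[-4.3  0.3]
 [-3.8 -1.3]
 [ 4.  -0.4]
 [ 3.9  1.4]]
[  38.1 -107.5]
[  36.9 -178.3]
[ -44.2 -176.7]
[ -48.  -106.8]
[ -2.  -65.3]
[18.5 69.6]
[   1.9 -119.7]
[  12.4 -158.3]
[ -13.3 -151. ]
```

```bash
python3 - <<'E'
from h import *
im=cv2.imread('pics/sc1.png')
cv2.imwrite('pics/c2.png',cv2.resize(im[255:445,280:455],None,fx=3,fy=3,interpolation=cv2.INTER_CUBIC))
E
```

```text
(no output)
```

View pics/c2.png

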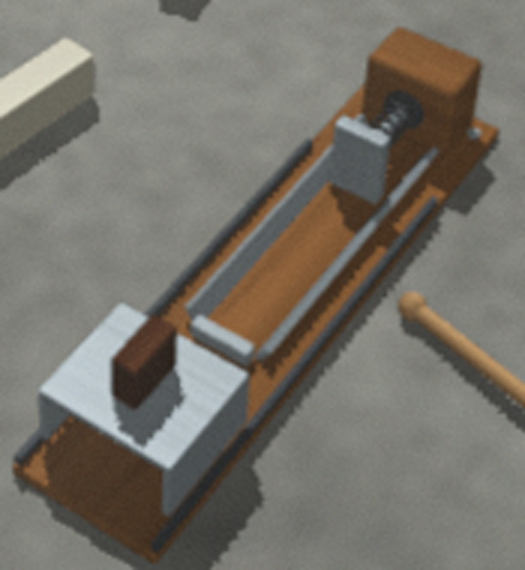

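```bash
python3 - <<'E'
from h import *
C=lambda u,v:np.array([u/4.6+299.6,v/4.6+129.6]); D=lambda u,v:np.array([u/3+279.7,v/3+254.7])
# (cam, x,y,z mm, b?,t?, px)
P=[('top',-45,185,8,1,0,C(42,222)),('top',-45,-185,8,1,0,C(725,290)),
('top',40,-130,53,0,1,C(592,103)),('top',40,-200,53,0,1,C(724,118)),('top',-40,-200,53,0,1,C(712,270)),('top',-40,-130,53,0,1,C(580,265)),
('top',0,-75,18,0,0,C(497,182)),('top',16,60,58,0,0,C(254,107)),
('scene',-40,-200,53,0,1,D(40,390)),('scene',-40,-130,53,0,1,D(120,305)),('scene',40,-130,53,0,1,D(247,375)),('scene',40,-200,53,0,1,D(170,468)),
('scene',-16,60,58,0,0,D(335,127)),('scene',16,60,58,0,0,D(384,147)),('scene',45,-185,8,1,0,D(155,555)),('scene',0,-75,18,0,0,D(230,335))]
def f(q):
    c,s=np.cos(q[2]),np.sin(q[2]);o=[]
    for n,x,y,z,b,t,u in P:
        x/=1e3;y=y/1e3+b*q[3]+t*q[4]
        o.append(proj(n,[q[0]+c*x-s*y,q[1]+s*x+c*y,z/1e3])-u)
    return np.concatenate(o)
r=least_squares(f,[.635,-.03,-.06,0,.01],loss='soft_l1');print(r.x);
for p,e in zip(P,f(r.x).reshape(-1,2).round(1)):print(p[:4],e)
# stone far check in scene
print(proj('scene',[.4389,.2175,.034]))
E
```

```text
[ 0.63674821 -0.03277647 -0.07394854 -0.01915694  0.01350424]
('top', -45, 185, 8) [-0.3 -1.2]
('top', -45, -185, 8) [-0.1  0.1]
('top', 40, -130, 53) [ 0.4 -0.4]
('top', 40, -200, 53) [ 0.1 -0.3]
('top', -40, -200, 53) [ 0.1 -0.8]
('top', -40, -130, 53) [ 0.2 -3. ]
('top', 0, -75, 18) [ 0.4 -0.8]
('top', 16, 60, 58) [0.4 0. ]
('scene', -40, -200, 53) [-1.1 -0.3]
('scene', -40, -130, 53) [ 0.1 -1.4]
('scene', 40, -130, 53) [ 0.7 -0.6]
('scene', 40, -200, 53) [-0.4  0.6]
('scene', -16, 60, 58) [-0.2 -1.2]
('scene', 16, 60, 58) [-0.3 -0.3]
('scene', 45, -185, 8) [0.1 0.5]
('scene', 0, -75, 18) [-1.2 -1.9]
[351.36924893 220.19840389]
```

Cradle origin ≈ (0.636, −0.033), yaw −0.074, rail travel 13.5 mm. The residuals agree with the sizes given. The stone is at (0.439, 0.2175), yaw 0.076. Start moving.

```bash
cat >> h.py <<'E'
from scipy.spatial.transform import Rotation as Ro
def go(x,y,z,yaw):
    s=ctrl.get_state();R=Ro.from_rotvec(s['tcp_rot']).as_matrix();p=np.array(s['position'])
    cy=np.arctan2(R[1,0],R[0,0])
    print('t',round(s['t'],2),'pos',p.round(4),'yaw',round(cy,4),'q',np.round(s['qpos'],2),'F',np.round(s['ft_force'],1),'open',round(s['opening'],4),s['gripper_force'])
    print('tool cm',(R.T@(np.array([x,y,z])-p)*100).round(2),'spin',round(-(yaw-cy),4))
def cr(x,y): # cradle mm -> world
    a=-.074;return .636+np.cos(a)*x/1e3-np.sin(a)*y/1e3,-.0328+np.sin(a)*x/1e3+np.cos(a)*y/1e3
E
```

```text
(no output)
```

The rows are not in the units I measure in: shifts go in shares of 400 mm and turns go in shares of pi rad. I convert before sending: -27.6 cm is -0.69, -24.15 cm is -0.6038, -0.8 rad is -0.2546.

Request:
{"name": "step_arm", "arguments": {
  "increments": [0.075,-0.0863,0.0125,-0.0318,1,0.15,-0.1725,0.025,-0.0637,1,0.225,-0.2588,0.0375,-0.0955,1,0.3,-0.345,0.05,-0.1273,1,0.375,-0.4313,0.0625,-0.1592,1,0.45,-0.5175,0.075,-0.191,1,0.525,-0.6038,0.0875,-0.2228,1,0.6,-0.69,0.1,-0.2546,1]
}}

```text
t: 0.9
position: [0.3323, -0.1473, 0.1985]
tcp_rot: [2.563, 1.817, 0.0]
ft_force: [0.6, -1.2, -0.5]
opening: 0.088
gripper_force: 0.0
```

```bash
python3 -c "
from h import *
go(.439,.2175,.12,1.646)"
```

```text
t 0.9 pos [ 0.3323 -0.1473  0.1985] yaw 1.2333 q [-0.75  0.09  1.83  0.    1.22 -0.41] F [ 0.6 -1.2 -0.5] open 0.088 0.0
tool cm [37.95 -2.01  7.86] spin -0.4127
```

Converted, 37.6 cm is 0.94, -0.75 cm is -0.0188, -0.413 rad is -0.1315.

Request:
{"name": "step_arm", "arguments": {
  "increments": [0.1175,-0.0063,0.0225,-0.0159,1,0.235,-0.0125,0.045,-0.0318,1,0.3525,-0.0188,0.0675,-0.0477,1,0.47,-0.025,0.09,-0.0637,1,0.5875,-0.0313,0.1125,-0.0796,1,0.705,-0.0375,0.135,-0.0955,1,0.8225,-0.0438,0.1575,-0.1146,1,0.94,-0.05,0.18,-0.1315,1]
}}

```text
t: 1.7
position: [0.4393, 0.2141, 0.1262]
tcp_rot: [-2.137, -2.303, 0.001]
ft_force: [1.2, 0.1, 0.1]
opening: 0.0881
gripper_force: 0.0
```

```bash
python3 - <<'E'
from h import *
go(.439,.2175,.015,1.646)
im=snap('scene','sc2.png')
cv2.imwrite('pics/c3.png',cv2.resize(im[120:300,260:440],None,fx=3,fy=3,interpolation=cv2.INTER_CUBIC))
E
```

```text
t 1.7 pos [0.4393 0.2141 0.1262] yaw 1.6456 q [ 0.21  0.4   1.64 -0.    1.11  0.14] F [1.2 0.1 0.1] open 0.0881 0.0
tool cm [ 0.34  0.   11.12] spin -0.0004
```

View pics/c3.png

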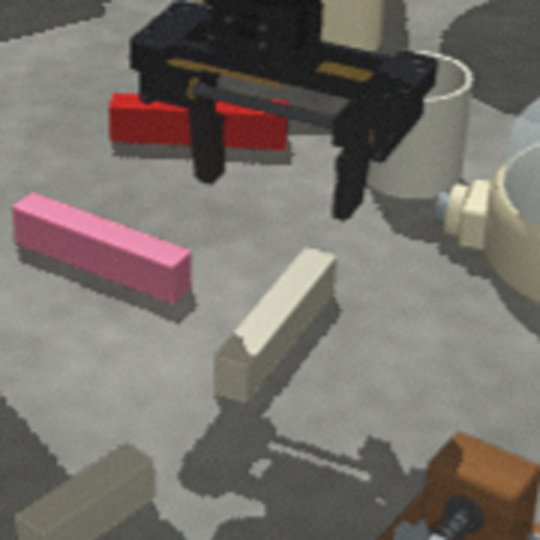

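Open fingers hang square over the off-white narrow stone (crop (275,325)). The pink and red ones are clear of it.

Converted, 11.1 cm is 0.2775, 10.2 cm is 0.255.

Request:
{"name": "step_arm", "arguments": {
  "increments": [0.0025,0,0.055,0,1,0.0075,0,0.1125,0,1,0.0075,0,0.17,0,1,0.0075,0,0.22,0,1,0.0075,0,0.255,0,1,0.0075,0,0.2775,0,1,0.0075,0,0.2775,0,0.6,0.0075,0,0.2775,0,0.2]
}}

```text
t: 2.55
position: [0.4392, 0.215, 0.0161]
tcp_rot: [2.14, 2.3, 0.001]
ft_force: [1.1, 0.4, 0.7]
opening: 0.0742
gripper_force: 0.0
```

Request:
{"name": "step_arm", "arguments": {
  "increments": [0,0,0,0,0,0,0,0,0,0,0,0,0,0,0,0,0,0,0,0,0,0,0,0,0,0,0,0,0,0,0,0,0,0,0,0,0,0,0,0]
}}

```text
t: 3.35
position: [0.4392, 0.215, 0.0158]
tcp_rot: [2.14, 2.3, 0.001]
ft_force: [1.1, 0.3, 0.7]
opening: 0.0258
gripper_force: 30.0
```

```bash
python3 -c "
from h import *
go(.439,.2175,.1,1.646)"
```

```text
t 3.35 pos [0.4392 0.215  0.0158] yaw 1.6427 q [ 0.21  0.57  1.76 -0.    0.81  0.14] F [1.1 0.3 0.7] open 0.0258 29.999523432925344
tool cm [ 0.25 -0.   -8.42] spin -0.0033
```

Converted, -19.5 cm is -0.4875, -16 cm is -0.4, 0.09 rad is 0.0286.

Request:
{"name": "step_arm", "arguments": {
  "increments": [0,0,-0.075,0,0,0,0,-0.15,0,0,-0.05,0.03,-0.225,0,0,-0.1375,0.085,-0.25,0.0095,0,-0.225,0.14,-0.25,0.0191,0,-0.3125,0.1925,-0.25,0.0286,0,-0.4,0.2475,-0.25,0.0382,0,-0.4875,0.3,-0.25,0.0462,0]
}}

```text
t: 4.15
position: [0.573, 0.0277, 0.1151]
tcp_rot: [-2.301, -2.136, 0.002]
ft_force: [0.3, 1.1, -3.5]
opening: 0.0258
gripper_force: 30.0
```

```bash
python3 -c "
from h import *
go(*cr(0,-22.5),.1,1.497)"
```

```text
t 4.15 pos [0.573  0.0277 0.1151] yaw 1.4965 q [-0.16  0.54  1.42  0.    1.19 -0.08] F [ 0.3  1.1 -3.5] open 0.0258 29.999935822561383
tool cm [-7.81  6.74  1.5 ] spin -0.0005
```

Request:
{"name": "step_arm", "arguments": {
  "increments": [-0.05,0.0425,0,0,0,-0.1125,0.0975,0,0,0,-0.175,0.15,0,0,0,-0.19,0.1625,0,0,0,-0.19,0.1625,0.025,0,0,-0.19,0.1625,0.0625,0,0,-0.19,0.1625,0.0875,0,0,-0.19,0.1625,0.0875,0,0]
}}

```text
t: 4.95
position: [0.6305, -0.0502, 0.0787]
tcp_rot: [-2.297, -2.137, 0.004]
ft_force: [-0.3, 0.3, -2.6]
opening: 0.0258
gripper_force: 30.0
```

```bash
python3 - <<'E'
from h import *
go(*cr(0,-22.5),.042,1.497)
a=snap('scene','sc3.png');b=snap('top','top3.png')
a=cv2.resize(a[230:430,280:460],None,fx=3,fy=3,interpolation=cv2.INTER_CUBIC)
cv2.imwrite('pics/c4.png',a)
E
```

```text
t 4.95 pos [ 0.6305 -0.0502  0.0787] yaw 1.4988 q [-0.27  0.67  1.27  0.    1.21 -0.19] F [-0.3  0.3 -2.6] open 0.0258 29.999693990685046
tool cm [-0.48  0.43  3.67] spin 0.0018
```

View pics/c4.png

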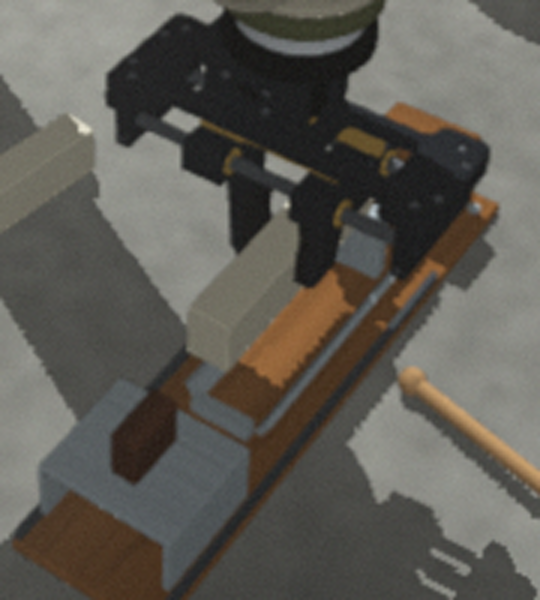

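Stone held level over the channel. Near-end bottom corners at crop ≈ (188,350) and (228,371); I check these against the predicted place.

```bash
python3 - <<'E'
from h import *
a=-.074
for u,v in((188,350),(228,371)):
    w=ray('scene',u/3+279.7,v/3+229.7,.063); d=w[:2]-[.636,-.0328]
    print(w.round(4),'cradle',(np.array([[np.cos(a),np.sin(a)],[-np.sin(a),np.cos(a)]])@d*1000).round(1))
p=np.array([.6305,-.0502])-[.636,-.0328]
print((np.array([[np.cos(a),np.sin(a)],[-np.sin(a),np.cos(a)]])@p*1000).round(1))
E
```

```text
[ 0.6137 -0.1199  0.063 ] cradle [-15.8 -88.5]
[ 0.6385 -0.1214  0.063 ] cradle [  9.  -88.2]
[ -4.2 -17.8]
```

Request:
{"name": "step_arm", "arguments": {
  "increments": [-0.0075,0.005,0,0,0,-0.015,0.01,0,0,0,-0.015,0.01,0.02,0,0,-0.015,0.01,0.04,0,0,-0.015,0.01,0.06,0,0,-0.015,0.01,0.08,0,0,-0.015,0.01,0.09,0,0,-0.015,0.01,0.09,0,0]
}}

```text
t: 5.85
position: [0.6353, -0.0576, 0.0439]
tcp_rot: [-2.3, -2.138, 0.001]
ft_force: [0.5, -0.0, -3.1]
opening: 0.0254
gripper_force: 30.0
```

```bash
python3 - <<'E'
from h import *
go(*cr(0,2),.042,1.497)
E
```

```text
t 5.85 pos [ 0.6353 -0.0576  0.0439] yaw 1.4978 q [-0.28  0.72  1.29  0.    1.14 -0.2 ] F [ 0.5 -0.  -3.1] open 0.0254 29.999649985693395
tool cm [ 2.68 -0.11  0.19] spin 0.0008
```

Request:
{"name": "step_arm", "arguments": {
  "increments": [0.0125,0,0.0025,0,0,0.025,0,0.0025,0,0,0.0375,0,0.0025,0,0,0.05,0,0.0025,0,0,0.06,-0.0025,0.0025,0,0,0.0675,-0.0025,0.0025,0,0,0.0675,-0.0025,0.0025,0,0,0.0675,-0.0025,0.0025,0,0]
}}

```text
t: 6.65
position: [0.6368, -0.0309, 0.0439]
tcp_rot: [2.301, 2.138, 0.001]
ft_force: [1.5, -4.4, -3.0]
opening: 0.0257
gripper_force: 30.0
```

```bash
python3 - <<'E'
from h import *
go(*cr(0,2),.0245,1.497)
a=snap('scene','sc4.png')
a=cv2.resize(a[250:390,310:460],None,fx=4,fy=4,interpolation=cv2.INTER_CUBIC)
cv2.imwrite('pics/c5.png',a)
E
```

```text
t 6.65 pos [ 0.6368 -0.0309  0.0439] yaw 1.4977 q [-0.23  0.71  1.29 -0.    1.13 -0.16] F [ 1.5 -4.4 -3. ] open 0.0257 30.007093981839716
tool cm [ 0.01 -0.07  1.94] spin 0.0007
```

View pics/c5.png

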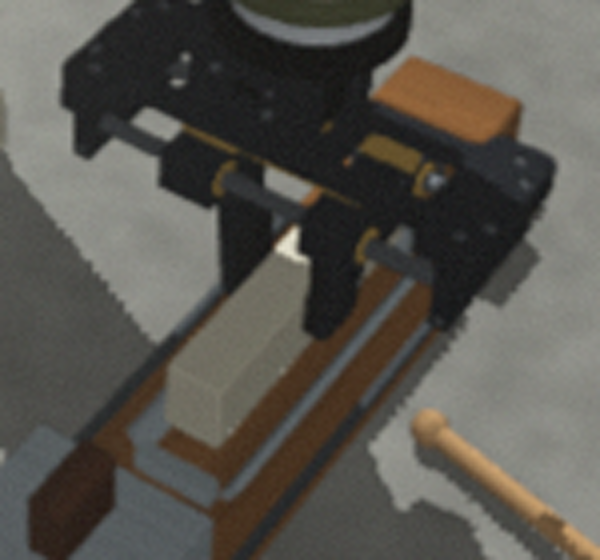

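Follower pushed back (4.4 N). The stone's near-end bottom corners are at crop ≈ (166,420) and (220,446), apparently just inside the lip.

```bash
python3 - <<'E'
from h import *
a=-.074
for (u,v),z in (((166,420),.028),((220,446),.028),((168,368),.062),((222,392),.062)):
    w=ray('scene',u/4+309.6,v/4+249.6,z); d=w[:2]-[.636,-.0328]
    print('cradle',(np.array([[np.cos(a),np.sin(a)],[-np.sin(a),np.cos(a)]])@d*1000).round(1))
E
```

```text
cradle [-11.5 -68.8]
cradle [ 13.6 -67.4]
cradle [-10.1 -71. ]
cradle [ 14. -69.]
```

Converted, 1.95 cm is 0.0488, 1.7 cm is 0.0425.

Request:
{"name": "step_arm", "arguments": {
  "increments": [0.0025,-0.0025,0.0075,0,0,0.0025,-0.0025,0.0175,0,0,0.0025,-0.0025,0.0275,0,0,0.0025,-0.0025,0.035,0,0,0.0025,-0.0025,0.0425,0,0,0.0025,-0.0025,0.0488,0,0,0.0025,-0.0025,0.0488,0,0,0.0025,-0.0025,0.0488,0,0]
}}

```text
t: 7.5
position: [0.6355, -0.0296, 0.024]
tcp_rot: [-2.301, -2.139, 0.0]
ft_force: [0.5, -4.8, -3.6]
opening: 0.0257
gripper_force: 30.0
```

```bash
python3 - <<'E'
from h import *
go(*cr(0,2),.024,1.497)
E
```

```text
t 7.5 pos [ 0.6355 -0.0296  0.024 ] yaw 1.4979 q [-0.23  0.74  1.31 -0.    1.09 -0.16] F [ 0.5 -4.8 -3.6] open 0.0257 29.999846094287932
tool cm [-0.11  0.07 -0.  ] spin 0.0009
```

Converted, -7.5 cm is -0.1875, -4 cm is -0.1.

Request:
{"name": "step_arm", "arguments": {
  "increments": [0,0,0,0,0.4,0,0,0,0,0.5,0,0,0,0,0.55,0,0,0,0,0.55,0,0,0,0,0.55,0,0,-0.0375,0,0.55,0,0,-0.1,0,0.55,0,0,-0.1875,0,0.55]
}}

```text
t: 8.3
position: [0.6348, -0.0294, 0.0988]
tcp_rot: [-2.299, -2.137, 0.003]
ft_force: [0.5, 0.5, 0.1]
opening: 0.0485
gripper_force: 0.0
```

```bash
python3 - <<'E'
from h import *
go(*cr(0,-151.5),.11,1.497)
a=snap('scene','sc5.png')
a=cv2.resize(a[250:445,280:460],None,fx=3,fy=3,interpolation=cv2.INTER_CUBIC)
cv2.imwrite('pics/c6.png',a)
E
```

```text
t 8.3 pos [ 0.6348 -0.0294  0.0988] yaw 1.4978 q [-0.23  0.65  1.24  0.    1.25 -0.16] F [0.5 0.5 0.1] open 0.0485 0.0
tool cm [-15.48   0.12  -1.13] spin 0.0008
```

View pics/c6.png

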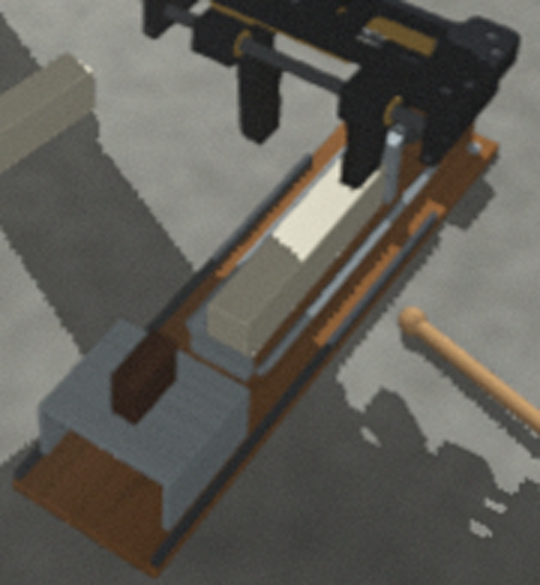

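The stone sits flat behind the lip with the follower pushed back, and the rail is still open with its tab at crop (145,375). Next, the tab.

Converted, -15.5 cm is -0.3875, -15.4 cm is -0.385.

Request:
{"name": "step_arm", "arguments": {
  "increments": [-0.0875,0,-0.025,0,0.55,-0.2,0,-0.03,0,0.55,-0.3,0.0025,-0.03,0,0.55,-0.385,0.0025,-0.03,0,0.55,-0.3875,0.0025,-0.03,0,0.55,-0.3875,0.0025,-0.03,0,0.55,-0.3875,0.0025,0,0,0.55,-0.3875,0.0025,0,0,0.55]
}}

```text
t: 9.15
position: [0.6247, -0.1826, 0.0973]
tcp_rot: [-2.297, -2.138, 0.002]
ft_force: [0.3, 0.4, -0.6]
opening: 0.0487
gripper_force: 0.0
```

```bash
python3 - <<'E'
from h import *
go(*cr(0,-151.5),.062,1.497)
a=snap('scene','sc6.png')
a=cv2.resize(a[270:450,280:430],None,fx=3.3,fy=3.3,interpolation=cv2.INTER_CUBIC)
cv2.imwrite('pics/c7.png',a)
E
```

```text
t 9.15 pos [ 0.6247 -0.1826  0.0973] yaw 1.4993 q [-0.47  0.68  1.19  0.    1.28 -0.39] F [ 0.3  0.4 -0.6] open 0.0487 0.0
tool cm [-0.13  0.03  3.53] spin 0.0023
```

View pics/c7.png

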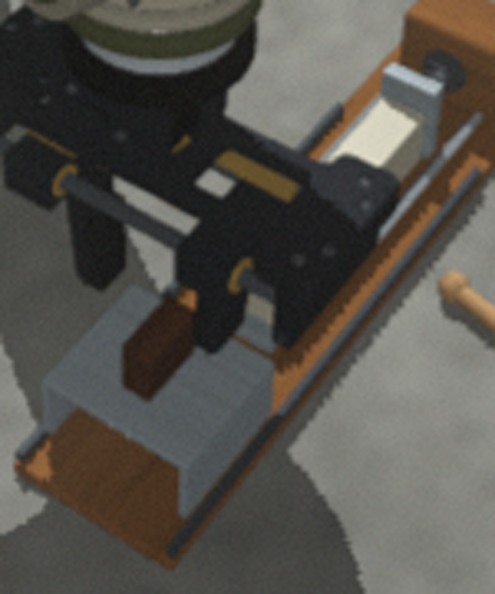

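Fingers straddle the tab (crop (155,350)). Behind them the stone presses the follower back at (410,110).

Converted, 3.4 cm is 0.085, 3 cm is 0.075.

Request:
{"name": "step_arm", "arguments": {
  "increments": [0,0,0.025,0,0.55,-0.0025,0,0.05,0,0.55,-0.0025,0,0.075,0,0.55,-0.0025,0,0.085,0,0.5,-0.0025,0,0.085,0,0.2,-0.0025,0,0.085,0,0,-0.0025,0,0.085,0,0,-0.0025,0,0.085,0,0]
}}

```text
t: 10.0
position: [0.6248, -0.1853, 0.0657]
tcp_rot: [-2.3, -2.139, 0.001]
ft_force: [1.3, 0.1, 1.5]
opening: 0.0156
gripper_force: 30.0
```

```bash
python3 - <<'E'
from h import *
go(*cr(0,-65),.062,1.497)
E
```

```text
t 10.0 pos [ 0.6248 -0.1853  0.0657] yaw 1.4979 q [-0.47  0.71  1.23 -0.    1.21 -0.4 ] F [1.3 0.1 1.5] open 0.0156 29.99993716366589
tool cm [ 8.79 -0.    0.37] spin 0.0009
```

Converted, 8.4 cm is 0.21, 8.3 cm is 0.2075.

Request:
{"name": "step_arm", "arguments": {
  "increments": [0.03,0,0,0,0,0.065,0,0,0,0,0.1,0,0,0,0,0.135,0,0,0,0,0.17,0,0,0,0,0.195,0,0,0,0,0.2075,0,0,0,0,0.21,0,0,0,0]
}}

```text
t: 10.8
position: [0.6311, -0.0999, 0.0657]
tcp_rot: [-2.299, -2.14, 0.001]
ft_force: [-5.9, -1.0, 6.0]
opening: 0.0159
gripper_force: 30.0
```

Converted, 0.4 cm is 0.01, 0.3 cm is 0.0075.

Request:
{"name": "step_arm", "arguments": {
  "increments": [0.0025,0,0,0,0,0.005,0,0,0,0,0.0075,0,0,0,0,0.01,0,0,0,0,0.01,0,0,0,0,0.01,0,0,0,0,0.01,0,0,0,0,0.01,0,0,0,0]
}}

```text
t: 11.6
position: [0.6312, -0.0989, 0.0657]
tcp_rot: [2.3, 2.137, -0.005]
ft_force: [-7.0, -11.5, 6.0]
opening: 0.0159
gripper_force: 30.0
```

```bash
python3 - <<'E'
from h import *
go(*cr(0,-65),.062,1.497)
E
```

```text
t 11.6 pos [ 0.6312 -0.0989  0.0657] yaw 1.4977 q [-0.34  0.69  1.27 -0.    1.18 -0.26] F [ -7.  -11.5   6. ] open 0.0159 29.99988921917975
tool cm [ 0.13 -0.01  0.37] spin 0.0007
```

The rail met the end stop (11.5 N, about 86 mm of travel made). Release and lift.

Converted, -9 cm is -0.225, -5 cm is -0.125.

Request:
{"name": "step_arm", "arguments": {
  "increments": [-0.0075,0,0,0,0,-0.0075,0,0,0,0.4,-0.0075,0,0,0,0.55,-0.0075,0,0,0,0.55,-0.0075,0,0,0,0.55,-0.0075,0,-0.05,0,0.55,-0.0075,0,-0.125,0,0.55,-0.0075,0,-0.225,0,0.55]
}}

```text
t: 12.4
position: [0.6308, -0.1001, 0.1548]
tcp_rot: [-2.299, -2.137, 0.002]
ft_force: [-0.3, 0.4, -0.5]
opening: 0.0485
gripper_force: 0.0
```

Converted, -15 cm is -0.375, -14 cm is -0.35.

Request:
{"name": "step_arm", "arguments": {
  "increments": [-0.05,-0.05,-0.025,0,0.55,-0.125,-0.1,-0.05,0,0.55,-0.2,-0.15,-0.05,0,0.55,-0.275,-0.2,-0.05,0,0.55,-0.35,-0.25,-0.05,0,0.55,-0.375,-0.275,-0.05,0,0.55,-0.375,-0.275,-0.05,0,0.55,-0.375,-0.275,-0.05,0,0.55]
}}

```text
t: 13.2
position: [0.5114, -0.2413, 0.1753]
tcp_rot: [2.301, 2.139, 0.001]
ft_force: [-0.1, 0.6, -0.9]
opening: 0.0481
gripper_force: 0.0
```

```bash
python3 - <<'E'
from h import *
go(*cr(0,-65),.062,1.497)
a=snap('top','top7.png');b=snap('scene','sc7.png')
a=cv2.resize(a[130:200,300:470],None,fx=3.5,fy=3.5,interpolation=cv2.INTER_CUBIC)
b=cv2.resize(b[250:445,280:460],None,fx=1.75,fy=1.75,interpolation=cv2.INTER_CUBIC)
o=np.zeros((a.shape[0]+b.shape[0],a.shape[1],3),np.uint8);o[:a.shape[0]]=a;o[a.shape[0]:,:b.shape[1]]=b
cv2.imwrite('pics/c8.png',o)
E
```

```text
t 13.2 pos [ 0.5114 -0.2413  0.1753] yaw 1.498 q [-0.65  0.46  1.36  0.    1.32 -0.58] F [-0.1  0.6 -0.9] open 0.0481 0.0
tool cm [15.2  10.9  11.34] spin 0.001
```

View pics/c8.png

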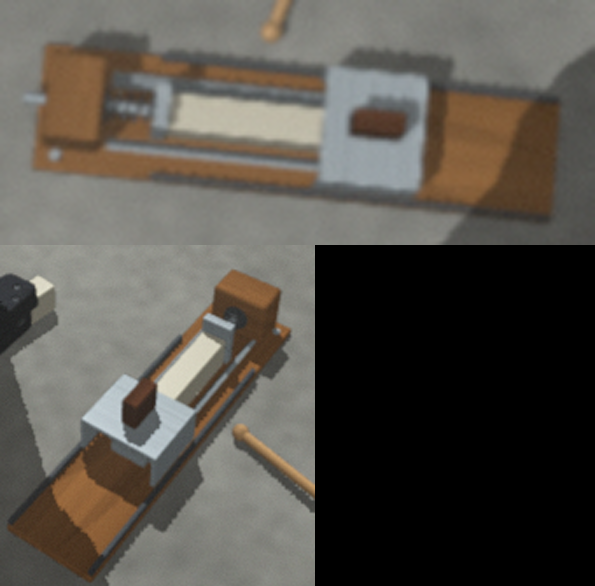

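The stone lies straight in the channel against the pushed-back follower (top crop (170,110)), the rail is home over its other end (375,125), and the arm is clear.

```bash
python3 -c "
from h import *
print(ctrl.sign_off())"
```

```text
the job is handed in; nothing more can be done
None
```

I handed the job in at about 13 s: the long narrow stone lies flat between the pushed-back follower and the lip, the rail is slid to its end stop over it, and the arm is clear; the sign-off gave no verdict.

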